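# Pass a tube rack through the gated infeed chute

## Robot

A 6-joint arm with a two-finger parallel gripper is mounted at the origin on the work surface. World frame = base frame: x ahead of the robot, y to its left, z up, the work surface at z = 0. Lengths are in m, angles in rad, forces in N, time in s.
With the tool pointing down it reaches from about 0.4 to 0.925 m from the base axis. Payload 12.5 kg.
Tool frame: the origin (TCP) lies midway between the tips of the shut fingers; the grasp point (between the pads) lies 19 mm behind it; z points along the fingers, y is the direction in which the jaws open and shut (so a half turn about z gives the same grasp; the last joint's range is limited). The gripper opens to 95 mm and grips with 3 to 60 N. Pads are 20 mm wide; open, the fingers measure 119 mm over their backs; the gripper's body (75 mm by 180 mm) begins 59 mm behind the grasp point.
Start: joints at [-1.327, 0.491, 1.559, -0, 1.092, -0.106], TCP at [0.214, -0.587, 0.215] pointing down, gripper open.
Joint ranges: [-3.1, 3.1], [-0.84, 2.19], [0.05, 2.79], [-1.13, 4.28], [0.06, 2.93], [-2.69, 2.69]. Speed limits (rad/s): [2.22, 2.22, 2.79, 3.14, 3.14, 3.14].

## Interface

Orientations are given as a unit quaternion [x, y, z, w].
In Python, from bench import ctrl gives the robot as it stands.
- The arm moves only by the tool servo_tool, never from a script. Its argument "rows" is a list of rows, each an object of numbers: "hand": the opening, from 0 (shut) to 1 (fully open); "x", "y", "z": the shift along the world's x, y, z in cm; "rx", "ry", "rz": the turn, a rotation vector about the world's x, y, z in rad. In form: [{"hand": .., "x": .., "y": .., "z": .., "rx": .., "ry": .., "rz": ..}, ...]. A call has 1 to 12 rows; each row is the pose to reach, as a shift and turn from the pose commanded when the call began; what a row does not reach only later rows make up. A row lasts 1/10 s, in which the tool goes at most 50 mm and 8.59 degrees, less where a joint would pass 70% of its speed; a pose out of reach is approached as far as the arm can. A call with a gripper value outside its range is refused whole. The fingers move at their own pace and stop on an object; the grip force is fixed at half the most. Time passes only in rows, so rows that repeat a pose let the fingers close. It gives the time, the measured TCP pose, the force and the opening at its end, in the units of the state.
- ctrl.sense(): the state, without advancing time (a new reading comes with each control period).
- ctrl.snapshot(name): name is "scene" or "top" or "wrist"; returns a dict with "color" (480x640x3 uint8, blue, green, red), "fx", "fy", "cx", "cy" (pixels), "k1" (the pictures are not rectified: a ray, as slopes to the right and down, at radius r is drawn at 1 + k1 r^2 times it, then the intrinsics apply), "cam_to_world" (4x4, takes a point from camera to world coordinates); the wrist camera has in their place "hand_eye" (4x4, takes a point from camera to tool coordinates, whose origin is the TCP and whose axes are the flange's). Camera axes: x right, y down, z forward; pixel columns grow to the right and rows downward; lengths in m; the calibration is good to about 2 mm. A picture is of the moment at which its call begins: read the wrist's pose just before it. There is no depth.
- ctrl.job_done(): hands the job in, once; it reports no verdict.
Trained networks look in a picture, given as the dict that the camera call returned (one of the last four; its "shot" number tells which), for a name from the list of things; names that differ only in an ending like _2 or _b are one class to them, and where a whole thing is asked for, a point or a joint stands for the part that bears it (a point fixed in the world has none). Each returns a list of dicts, best first, with "confidence" (0 to 1); they miss things now and then, are a little off and sometimes report something else, mostly with a low value. They report only what shows in the picture. A call takes as long as a camera call. They do not tell look-alikes from the thing itself.
- ctrl.boxes_of(thing, picture): "bbox" ([left, top, right, bottom] in pixels, round what is visible of it).
- ctrl.mark_of(thing, picture): "point" ([column, row] in pixels: a listed point, or the origin of a listed thing).
The state is a dict: "time": time; "qpos": joint angles; "joint_vel": joint speeds; "effort": joint torques, N m; "position": TCP position; "tool_rot": TCP orientation; "force": force on the tool from outside, world axes, zero at the start; "torque": the same for the moment, N m; "finger_gap": opening from 0.0 (shut) to 1.0 (fully open).
Only numpy, scipy, OpenCV 4.12 (cv2) and the standard library are available. Lean on these libraries where they do the work, as an engineer would, in place of code of your own. Each camera call takes 0.05 s, during which the arm holds its last target. There are 200 camera calls.

## Task

Press the yellow bar down with one fingertip to lift the red gate, and while you keep it held up, push the small green rack along the chute past the gate with the other fingertip on the upright plate at the rack's tail, until the rack is fully home against the blue end stop. Do not let the gate touch the rack and never lift or tip the rack. Then let the gate close behind it, draw clear, and leave the other racks and the jar where they stand.

Things in the scene. Friction and masses are not known exactly. Their poses are not given: they have to be found in the camera images.
- chute: Fixed aluminium chute 410 x 66 mm. Origin on the table under the gate, on the lane's centre line; x = direction of travel, y left of travel, z up. Lane 50 mm wide, floor 6 mm above the table, walls up to 16 mm, from x = -280 to the face of the blue end stop at x = 110. Gate hinge line along x at y = -33, z = 66, on two grey brackets at x = 9 to 61, up to z = 74 mm.
- gate (a joint): Gate angle in rad: 0 shut (red blade in the lane at x -3..3, y -13..15, z 38..68 mm, chute frame), grows as the yellow bar is pressed down, stop at 1.0. From 0.82 up the blade clears the green rack and its tubes by 2 mm or more, at 1.0 by 10 mm. A spring shuts it when let go: about 2 N on the bar starts it, 4 N holds it fully open. Blade and bar turn as one about the hinge line.
- bar_start (a point): Middle of the top face of the yellow press bar at its upstream end (x = -270, chute frame); moves with the gate. Bar: strip 28 wide, 6 mm thick, beside the chute, x = -273 to 5. Shut: this point at y -67, z 82 mm, face tilted 0.6 rad, outer edge high (90 mm). Level at gate 0.6. Fully open: y -64, z 46, tilted 0.4 rad, outer edge low.
- bar_end (a point): Same as bar_start but near the gate, at x = -45 in the chute frame.
- blade_tip (a point): Lower free corner of the red gate blade; 38 mm above the table when shut.
- rack_centre (a point): Centre of the body of the loose green rack (90 long, 42 wide, 51 mm high with tubes, about 0.25 kg), 25.5 mm above the lane floor; x axis along travel. Behind the body a low tail (8 mm high, 30 wide) leads back to the upright push plate. Home, nose on the end stop, this point is at x = 65 mm in the chute frame and the shut gate hangs in the gap between body and push plate.
- push_plate (a point): Middle of the rear face of the rack's push plate, 128 mm behind rack_centre, 56 mm above the table. The plate is 40 wide, 8 thick, from the lane floor to 72 mm above the table. Home, it is at x = -63 mm in the chute frame, so the fingers need not pass the gate.
- blue_rack: Bystander: loose blue tube rack 130 x 70 mm, 85 mm high; origin at the centre of its underside.
- peach_rack: Bystander: loose peach tube rack 110 x 70 mm, 85 mm high; origin at the centre of its underside.
- jar: Bystander: loose clear jar with orange cap, 60 mm wide, 75 mm high; origin at the centre of its underside.
Mind the look-alikes: they are no part of the job. Of the things that look like the part that bears rack_centre, the smallest one is meant.

How it is judged:
On the way, in this order (a step that is already met when the one before it is completed fails the run):
1. a fingertip holds the gate open (over 0.75 rad) while the rack is still in front of it (value of joint gate above 0.75 rad and contact force between the fingers and gate above 0.2 N and x of rack_centre in the frame of chute below -0.06 m), for 0.2 s.
2. the rack is passing under the gate while one fingertip holds the gate open and the rack is pushed by a finger (value of joint gate above 0.75 rad and contact force between the fingers and gate above 0.2 N and contact force between the fingers and rack above 0.05 N and x of rack_centre in the frame of chute between -0.03 and 0.05 m), for 0.1 s.
At the end, for the whole second after the job is handed in: The rack lies flat in the lane within 5 mm of fully home against the end stop, at rest, and the gate is shut (under 0.1 rad) behind it (x of rack_centre in the frame of chute above 0.06 m and value of joint gate below 0.1 rad and z of rack_centre in the frame of chute below 0.037 m and angle between rack_centre's own z axis and vertical below 0.08 rad and linear speed of rack below 0.01 m/s); the robot touches nothing.
It fails at once if the gate touches the rack (contact force between gate and rack above 0.5 N).
It fails at once if the rack is lifted more than 8 mm (z of rack_centre in the frame of chute above 0.0395 m).
It fails at once if the rack is tipped more than 0.2 rad (angle between rack_centre's own z axis and vertical above 0.2 rad).
It fails at once if the blue rack, the peach rack or the jar is moved more than 20 mm (distance of any of blue_rack, peach_rack, jar from where it was at the start of the episode above 0.02 m).
It also fails if it takes over 42 s, if anything falls off the work surface, if the arm or the gripper's body presses on something with over 40 N, if the wrist force passes 120 N, or if a joint passes its speed limit or range.

## Working session

There is one attempt and no reset: what is moved stays moved. The work goes in short steps, Python scripts to look and compute and a tool call to move; the robot and the scene stay as the last step left them, time stands still between calls to the robot, and variables do not carry over. Pictures are saved under pics/ and viewed, about 8 in all and at most 12, crops included, and the job is handed in when it is done.

Besides the shell and the picture viewer there is one more tool, called as name(argument=value, ...), one argument or row to a line, values as JSON. servo_tool: Moves the arm, as the interface text tells. Its arguments: {"type":"object","properties":{"rows":{"type":"array"}},"required":["rows"]}

```bash
mkdir -p pics; ls
cat > h.py <<'E'
import numpy as np, cv2
from bench import ctrl
def K(p): return np.array([[p['fx'],0,p['cx']],[0,p['fy'],p['cy']],[0,0,1.]])
def ray(p,uv):
    D=np.array([p['k1'],0,0,0.])
    s=cv2.undistortPoints(np.array([[uv]],float),K(p),D)[0,0]
    T=np.array(p['cam_to_world']); return T[:3,3],T[:3,:3]@np.array([s[0],s[1],1])
def at(p,uv,z):
    o,d=ray(p,uv); return o+d*(z-o[2])/d[2]
def proj(p,X):
    T=np.linalg.inv(np.array(p['cam_to_world'])); 
    return cv2.projectPoints(np.array(X,float).reshape(-1,1,3),cv2.Rodrigues(T[:3,:3])[0],T[:3,3],K(p),np.array([p['k1'],0,0,0.]))[0][:,0]
E
python3 - <<'E'
from h import *
s=ctrl.sense(); print(s['time'],s['position'],s['tool_rot'],s['force'],s['finger_gap'])
Z=dict(chute=0,bar_start=.082,bar_end=.082,blade_tip=.038,rack_centre=.0315,push_plate=.056,blue_rack=0,peach_rack=0,jar=0)
for n in ("scene","top"):
    p=ctrl.snapshot(n); cv2.imwrite(f"pics/{n}0.png",p['color'])
    print(n,p['k1'],np.round(p['cam_to_world'],3).tolist())
    for t,z in Z.items():
        for m in ctrl.mark_of(t,p)[:4]:
            print(t,np.round(m['point']),round(m['confidence'],2),np.round(at(p,m['point'],z),4))
E
```

```text
pics
0.0 [ 0.21414029 -0.58690432  0.21406854] [ 9.84748977e-01  1.73980246e-01 -4.49467037e-05 -5.69081391e-04] [ 0.0988241  -0.12325916  0.03049796] 0.9998776709970117
scene -0.1098986730542028 [[0.385, 0.783, -0.489, 0.979], [0.923, -0.321, 0.213, -0.223], [0.01, -0.533, -0.846, 0.901], [0.0, 0.0, 0.0, 1.0]]
chute [289. 301.] 0.95 [ 0.5654 -0.1185  0.    ]
bar_end [310. 257.] 0.72 [ 0.5261 -0.0528  0.082 ]
blade_tip [289. 302.] 0.58 [ 0.5856 -0.1241  0.038 ]
rack_centre [327. 294.] 0.96 [ 0.5945 -0.044   0.0315]
rack_centre [214. 188.] 0.88 [ 0.2284 -0.187   0.0315]
rack_centre [335. 183.] 0.84 [0.325  0.0935 0.0315]
push_plate [389. 282.] 0.72 [0.6299 0.0821 0.056 ]
push_plate [188. 238.] 0.63 [ 0.3636 -0.2814  0.056 ]
push_plate [283. 211.] 0.6 [ 0.3754 -0.0599  0.056 ]
blue_rack [354. 382.] 0.73 [ 0.78   -0.0626  0.    ]
jar [130. 333.] 0.68 [ 0.5086 -0.4574  0.    ]
top -0.018336303525329594 [[-0.02, -0.999, 0.045, 0.445], [-1.0, 0.019, -0.01, -0.012], [0.009, -0.046, -0.999, 1.427], [0.0, 0.0, 0.0, 1.0]]
chute [362. 214.] 0.66 [ 0.5766 -0.1161  0.    ]
bar_start [258. 213.] 0.82 [0.5759 0.1591 0.082 ]
bar_start [363. 212.] 0.31 [ 0.5742 -0.1126  0.082 ]
bar_start [338. 231.] 0.27 [ 0.5256 -0.0469  0.082 ]
bar_end [340. 237.] 0.68 [ 0.5096 -0.0528  0.082 ]
blade_tip [365. 210.] 0.92 [ 0.5853 -0.1214  0.038 ]
rack_centre [289. 304.] 0.97 [0.3363 0.0859 0.0315]
rack_centre [395. 341.] 0.84 [ 0.232  -0.1943  0.0315]
rack_centre [332. 206.] 0.6 [ 0.5963 -0.0329  0.0315]
push_plate [346. 288.] 0.96 [ 0.3788 -0.0654  0.056 ]
push_plate [434. 292.] 0.59 [ 0.3636 -0.2979  0.056 ]
blue_rack [340. 145.] 0.66 [ 0.7689 -0.0605  0.    ]
blue_rack [488. 239.] 0.26 [ 0.5011 -0.4622  0.    ]
peach_rack [174. 229.] 0.72 [0.5448 0.4    0.    ]
jar [488. 238.] 0.59 [ 0.5053 -0.4613  0.    ]
```

View pics/scene0.png

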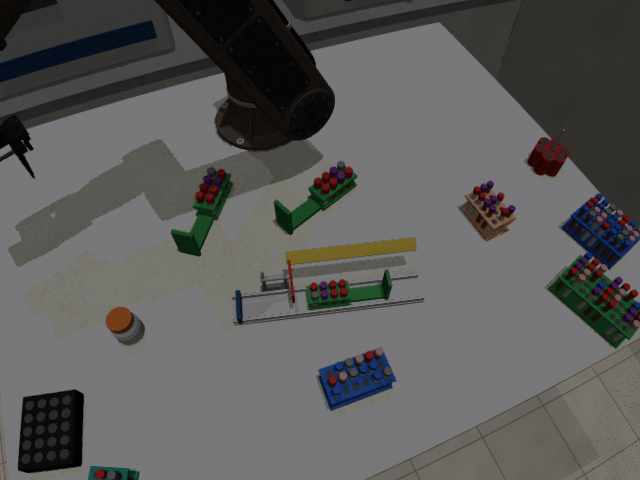

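View pics/top0.png

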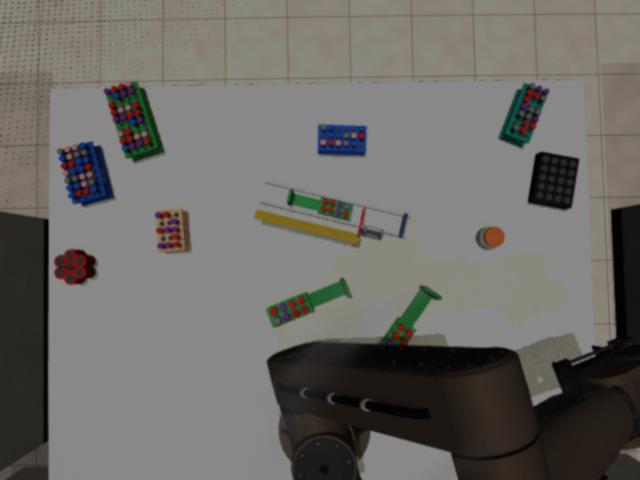

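The scene view shows the chute with the real (smallest) green rack at about (340, 292), its push plate at (388, 283), the bar from (288, 257) to (415, 244), and the gate at (291, 282). The two green racks nearer the robot are look-alikes. The top view agrees: bar from (257, 214) to (360, 241), plate at (291, 197), gate at (364, 220). I'll move above the upstream end of the bar.

servo_tool(
  rows=[
    {"hand": 0.57, "x": 20, "y": 35, "z": 8, "rx": 0, "ry": 0, "rz": 0.46},
    {"hand": 0.57, "x": 20, "y": 35, "z": 8, "rx": 0, "ry": 0, "rz": 0.46},
    {"hand": 0.57, "x": 20, "y": 35, "z": 8, "rx": 0, "ry": 0, "rz": 0.46},
    {"hand": 0.57, "x": 20, "y": 35, "z": 8, "rx": 0, "ry": 0, "rz": 0.46},
    {"hand": 0.57, "x": 20, "y": 35, "z": 8, "rx": 0, "ry": 0, "rz": 0.46},
    {"hand": 0.57, "x": 20, "y": 35, "z": 8, "rx": 0, "ry": 0, "rz": 0.46},
    {"hand": 0.57, "x": 20, "y": 35, "z": 8, "rx": 0, "ry": 0, "rz": 0.46},
    {"hand": 0.57, "x": 20, "y": 35, "z": 8, "rx": 0, "ry": 0, "rz": 0.46},
    {"hand": 0.57, "x": 20, "y": 35, "z": 8, "rx": 0, "ry": 0, "rz": 0.46},
  ],
)

```text
time: 1.9
position: [0.4158, -0.2339, 0.2959]
tool_rot: [0.918, 0.396, 0.001, 0.001]
force: [0.7, -0.4, -0.2]
finger_gap: 0.568
```

servo_tool(
  rows=[
    {"hand": 0.57, "x": 19.8, "y": 35.2, "z": 1, "rx": 0, "ry": 0, "rz": 0.47},
    {"hand": 0.57, "x": 19.8, "y": 35.2, "z": 1, "rx": 0, "ry": 0, "rz": 0.47},
    {"hand": 0.57, "x": 19.8, "y": 35.2, "z": 1, "rx": 0, "ry": 0, "rz": 0.47},
    {"hand": 0.57, "x": 19.8, "y": 35.2, "z": 1, "rx": 0, "ry": 0, "rz": 0.47},
    {"hand": 0.57, "x": 19.8, "y": 35.2, "z": 1, "rx": 0, "ry": 0, "rz": 0.47},
    {"hand": 0.57, "x": 19.8, "y": 35.2, "z": 1, "rx": 0, "ry": 0, "rz": 0.47},
    {"hand": 0.57, "x": 19.8, "y": 35.2, "z": 1, "rx": 0, "ry": 0, "rz": 0.47},
    {"hand": 0.57, "x": 19.8, "y": 35.2, "z": 1, "rx": 0, "ry": 0, "rz": 0.47},
    {"hand": 0.57, "x": 19.8, "y": 35.2, "z": 1, "rx": 0, "ry": 0, "rz": 0.47},
    {"hand": 0.57, "x": 19.8, "y": 35.2, "z": 1, "rx": 0, "ry": 0, "rz": 0.47},
  ],
)

```text
time: 2.9
position: [0.6124, 0.1154, 0.3038]
tool_rot: [0.802, 0.598, -0.001, -0.0]
force: [0.3, 0.3, 0.7]
finger_gap: 0.572
```

```bash
cat >> h.py <<'E'
from scipy.spatial.transform import Rotation as R
def snap(n):
    s=ctrl.sense(); p=ctrl.snapshot(n)
    if n=='wrist':
        T=np.eye(4); T[:3,:3]=R.from_quat(s['tool_rot']).as_matrix(); T[:3,3]=s['position']
        p['cam_to_world']=T@np.array(p['hand_eye'])
    return p
def st():
    s=ctrl.sense(); M=R.from_quat(s['tool_rot']).as_matrix()
    print('t',round(s['time'],2),'pos',np.round(s['position'],4),'ty',np.round(M[:,1],3),'tz',np.round(M[:,2],3),'F',np.round(s['force'],2),'gap',round(s['finger_gap'],3)); return s
Z=dict(chute=0,bar_start=.082,bar_end=.082,blade_tip=.038,rack_centre=.0315,push_plate=.056)
E
python3 - <<'E'
from h import *
st()
p=snap("wrist"); cv2.imwrite("pics/w1.png",p['color']); print(np.round(p['cam_to_world'],3).tolist(),p['fx'],p['k1'])
for t,z in Z.items():
    for m in ctrl.mark_of(t,p)[:3]:
        print(t,np.round(m['point'],1),round(m['confidence'],2),np.round(at(p,m['point'],z),4))
E
```

```text
t 2.9 pos [0.6124 0.1154 0.3038] ty [ 0.958 -0.285 -0.001] tz [-0.001 -0.    -1.   ] F [0.3  0.29 0.68] gap 0.572
[[0.958, -0.275, -0.077, 0.634], [-0.286, -0.924, -0.256, 0.187], [-0.001, 0.267, -0.964, 0.474], [0.0, 0.0, 0.0, 1.0]] 340.0340092817487 -0.014066419523686124
chute [341.4 348.9] 0.83 [ 0.5767 -0.1142  0.    ]
bar_start [281.7 182.5] 0.57 [0.5796 0.1651 0.082 ]
bar_end [293.7 355.1] 0.63 [ 0.5237 -0.0531  0.082 ]
blade_tip [348.9 361.7] 0.83 [ 0.5861 -0.1139  0.038 ]
rack_centre [130.1 289.7] 0.79 [0.3202 0.0817 0.0315]
rack_centre [338.3 316.5] 0.64 [ 0.5906 -0.0419  0.0315]
push_plate [341.4 232.1] 0.82 [0.6289 0.0831 0.056 ]
push_plate [294.3 354.6] 0.21 [ 0.5175 -0.0685  0.056 ]
```

View pics/w1.png

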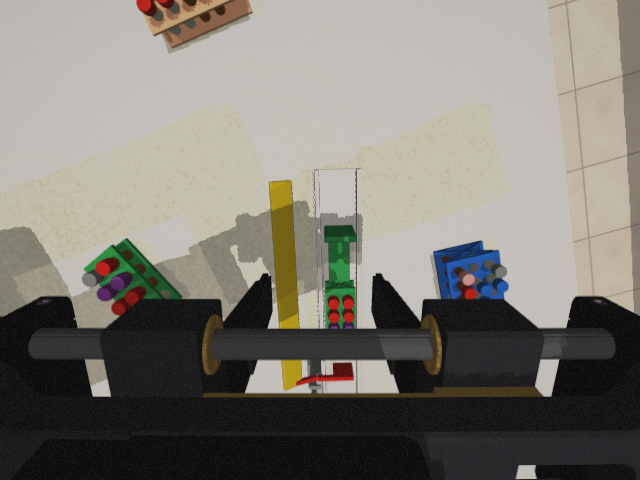

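The wrist view shows the bar from (281, 182) to (292, 388), the chute's upstream end at (315–360, 169), and the real rack's plate at (340, 230). The red gate is at (325, 378). I'll fit the chute pose to all three cameras.

```bash
cat > fit.py <<'E'
from h import *
from scipy.optimize import least_squares
P=dict(chute=(0,0,0),bar_start=(-.27,-.067,.082),bar_end=(-.045,-.067,.082),blade_tip=(0,.015,.038))
obs=[]
for n in ("scene","top","wrist"):
    p=snap(n)
    for t,X in P.items():
        ms=ctrl.mark_of(t,p)
        if ms and ms[0]['confidence']>.5: obs.append((n,t,p,X,ms[0]['point'],1.))
    ms=[m for m in ctrl.mark_of('push_plate',p)+ctrl.mark_of('rack_centre',p)]
    p['rk']=[m['point'] for m in ms]
    hsv=cv2.cvtColor(p['color'],cv2.COLOR_BGR2HSV); m=cv2.inRange(hsv,(22,150,60),(34,255,255))
    k,l,s,c=cv2.connectedComponentsWithStats(m); i=1+s[1:,4].argmax(); ys,xs=np.nonzero(l==i)
    q=cv2.boxPoints(cv2.minAreaRect(np.c_[xs,ys].astype(np.float32)))
    print(n,s[i],np.round(q,1).tolist())
    C=[(-.273,-.0786,.0899),(-.273,-.0554,.0741),(.005,-.0786,.0899),(.005,-.0554,.0741)]
    G=[np.mean(C[:2],0),np.mean(C[2:],0)]
    # end midpoints of the bar
    e=[(q[a]+q[(a+1)%4])/2 for a in range(4)]; L=[np.linalg.norm(q[a]-q[(a+1)%4]) for a in range(4)]
    ends=[e[a] for a in np.argsort(L)[:2]]
    g0=proj(p,[[.58,.165,.082]])[0]; ends.sort(key=lambda v:np.linalg.norm(v-g0))
    obs.append((n,'yel_up',p,G[0],ends[0],2.))
    if n!='wrist': obs.append((n,'yel_dn',p,G[1],ends[1],2.))
    else:
        for u,y in ((314.5,.033),(360.,-0.033)): obs.append((n,'corner',p,(-.28,-y,.016),(u,169),2.))
def W(v,X):
    c,s=np.cos(v[2]),np.sin(v[2]); return np.array([v[0]+c*X[0]-s*X[1],v[1]+s*X[0]+c*X[1],X[2]])
res=lambda v:np.concatenate([w*(proj(p,W(v,X))[0]-uv) for n,t,p,X,uv,w in obs])
r=least_squares(res,[.577,-.118,-1.86],loss='soft_l1',f_scale=2); v=r.x
print('chute',np.round(v,4), 'ex',np.cos(v[2]),np.sin(v[2]))
for o in obs: print(o[0],o[1],np.round(proj(o[2],W(v,o[3]))[0]-o[4],1))
np.save('v.npy',v)
ex=np.array([np.cos(v[2]),np.sin(v[2])]);ey=np.array([-ex[1],ex[0]])
seen=set()
for n,t,p,*_ in obs:
    if n in seen: continue
    seen.add(n)
    for z in (.056,.0315):
        for uv in p['rk']:
            d=at(p,uv,z)[:2]-v[:2]; a=(d@ex,d@ey)
            if abs(a[1])<.03: print(n,z,np.round(uv),np.round(a,4))
E
python3 fit.py
```

```text
scene [ 286  238  130   26 1537] [[285.8999938964844, 251.6999969482422], [413.8999938964844, 237.5], [415.29998779296875, 249.89999389648438], [287.20001220703125, 264.1000061035156]]
top [291 219  68  24 546] [[289.29998779296875, 225.8000030517578], [291.20001220703125, 218.3000030517578], [359.3999938964844, 235.39999389648438], [357.5, 242.89999389648438]]
wrist [ 269  180   30  149 3108] [[268.5, 180.6999969482422], [290.6000061035156, 179.5], [298.8999938964844, 328.0], [276.79998779296875, 329.20001220703125]]
chute [ 0.5717 -0.1133 -1.8378] ex -0.26385219550265665 -0.9645631233508919
scene chute [ 2.1 -2. ]
scene bar_start [ 2.  -1.6]
scene bar_end [-1.5 -1.1]
scene blade_tip [1.9 0.5]
scene yel_up [ 0.9 -0.6]
scene yel_dn [-1.1 -1.1]
top chute [ 1.5 -1.4]
top bar_end [ 0.9 -0.3]
top blade_tip [ 0.3 -0.1]
top yel_up [-35.5  -9.8]
top yel_dn [ 0.4 -0.6]
wrist chute [1.3 0.2]
wrist bar_start [-4.1  2.8]
wrist bar_end [-2.3 -1. ]
wrist blade_tip [0.7 2.6]
wrist yel_up [0.8 0. ]
wrist corner [-2.9  0.8]
wrist corner [ 1.5 -0.5]
scene 0.056 [389. 279.] [-0.2054 -0.0028]
scene 0.056 [326. 292.] [-0.0704  0.0113]
scene 0.0315 [389. 279.] [-0.2113 -0.0151]
scene 0.0315 [326. 292.] [-0.0724 -0.0006]
top 0.056 [288. 191.] [-0.2064  0.011 ]
top 0.056 [488. 240.] [0.3409 0.0139]
top 0.056 [336. 209.] [-0.0703 -0.0034]
top 0.0315 [288. 191.] [-0.2089  0.0138]
top 0.0315 [488. 240.] [0.3481 0.0168]
top 0.0315 [336. 209.] [-0.0705 -0.0008]
wrist 0.056 [341. 314.] [-0.0895  0.0021]
wrist 0.0315 [341. 314.] [-0.0768  0.0034]
```

servo_tool(
  rows=[
    {"hand": 0.57, "x": -1.05, "y": 0.7, "z": -5, "rx": 0, "ry": 0, "rz": 0.022},
    {"hand": 0.57, "x": -1.05, "y": 0.7, "z": -9, "rx": 0, "ry": 0, "rz": 0.022},
    {"hand": 0.57, "x": -1.05, "y": 0.7, "z": -13, "rx": 0, "ry": 0, "rz": 0.022},
    {"hand": 0.57, "x": -1.05, "y": 0.7, "z": -17, "rx": 0, "ry": 0, "rz": 0.022},
    {"hand": 0.57, "x": -1.05, "y": 0.7, "z": -19.2, "rx": 0, "ry": 0, "rz": 0.022},
    {"hand": 0.57, "x": -1.05, "y": 0.7, "z": -19.2, "rx": 0, "ry": 0, "rz": 0.022},
    {"hand": 0.57, "x": -1.05, "y": 0.7, "z": -19.2, "rx": 0, "ry": 0, "rz": 0.022},
  ],
)

```text
time: 5.0
position: [0.6021, 0.1219, 0.1133]
tool_rot: [0.796, 0.606, 0.0, 0.0]
force: [0.7, 0.1, 0.9]
finger_gap: 0.571
```

```bash
cat >> h.py <<'E'
def inch():
    s=st(); v=np.load('v.npy'); ex=np.array([np.cos(v[2]),np.sin(v[2])]);ey=np.array([-ex[1],ex[0]])
    d=np.array(s['position'][:2])-v[:2]; f=np.array(s['force'][:2]); print('chute xy',np.round((d@ex,d@ey),4),'F along/left',np.round((f@ex,f@ey),2))
def marks(p):
    v=np.load('v.npy'); ex=np.array([np.cos(v[2]),np.sin(v[2])]);ey=np.array([-ex[1],ex[0]])
    for t,z in (('push_plate',.056),('rack_centre',.0315),('blade_tip',.038)):
        for m in ctrl.mark_of(t,p):
            d=at(p,m['point'],z)[:2]-v[:2]
            if abs(d@ey)<.05: print(t,np.round(m['point']),round(m['confidence'],2),np.round((d@ex,d@ey),4))
E
python3 - <<'E'
from h import *
inch()
p=snap("scene"); marks(p); a=cv2.resize(p['color'][180:340,230:450],None,fx=2.5,fy=2.5,interpolation=cv2.INTER_CUBIC)
w=snap("wrist"); marks(w); b=cv2.resize(w['color'][100:440,150:490],(400,400))
cv2.imwrite("pics/c1.png",cv2.convertScaleAbs(np.hstack([cv2.resize(a,(400,291)),b[:291]]) if 0 else np.vstack([a[:, :400]*1,b[:200]]),alpha=1.3))
cv2.imwrite("pics/c2.png",cv2.convertScaleAbs(np.hstack([np.vstack([a[:,75:475]]),b]),alpha=1.4))
E
```

```text
t 5.0 pos [0.6021 0.1219 0.1133] ty [ 0.964 -0.266  0.   ] tz [ 0.  0. -1.] F [0.68 0.05 0.92] gap 0.571
chute xy [-0.2349 -0.0327] F along/left [-0.23  0.64]
push_plate [389. 282.] 0.75 [-0.2032  0.0035]
rack_centre [326. 294.] 0.65 [-0.0705  0.0041]
blade_tip [289. 303.] 0.78 [0.0075 0.0175]
push_plate [365. 299.] 0.57 [-0.2046 -0.0003]
```

View pics/c2.png

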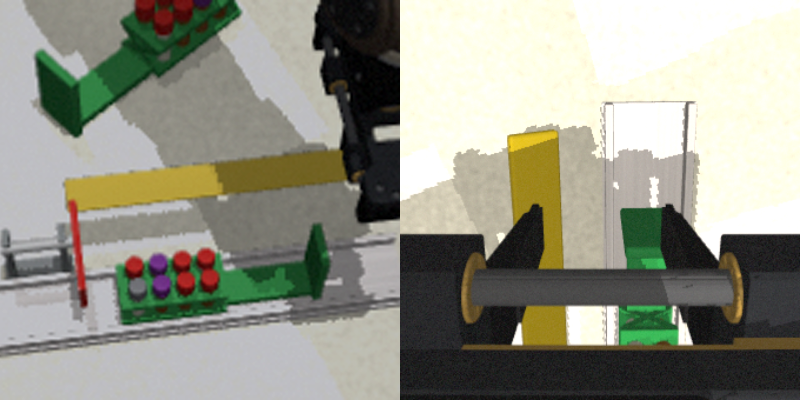

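The left half shows the rack still before the shut gate and the hand over the bar's upstream end. The right half shows the left finger above the bar and the right finger in line with the push plate. By the calibration its front is about 20 mm behind the plate. I'll press down.

servo_tool(
  rows=[
    {"hand": 0.57, "x": 0, "y": 0, "z": -1.5, "rx": 0, "ry": 0, "rz": 0},
    {"hand": 0.57, "x": 0, "y": 0, "z": -2.5, "rx": 0, "ry": 0, "rz": 0},
    {"hand": 0.57, "x": 0, "y": 0, "z": -3.5, "rx": 0, "ry": 0, "rz": 0},
    {"hand": 0.57, "x": 0, "y": 0, "z": -4.3, "rx": 0, "ry": 0, "rz": 0},
    {"hand": 0.57, "x": 0, "y": 0, "z": -5.0, "rx": 0, "ry": 0, "rz": 0},
    {"hand": 0.57, "x": 0, "y": 0, "z": -5.6, "rx": 0, "ry": 0, "rz": 0},
    {"hand": 0.57, "x": 0, "y": 0, "z": -6.0, "rx": 0, "ry": 0, "rz": 0},
    {"hand": 0.57, "x": 0, "y": 0, "z": -6.0, "rx": 0, "ry": 0, "rz": 0},
    {"hand": 0.57, "x": 0, "y": 0, "z": -6.0, "rx": 0, "ry": 0, "rz": 0},
  ],
)

```text
time: 6.3
position: [0.6024, 0.1218, 0.0529]
tool_rot: [0.796, 0.606, 0.001, 0.001]
force: [1.2, -0.9, 4.4]
finger_gap: 0.569
```

Run:
```python
from h import *
inch()
```

```text
t 6.3 pos [0.6024 0.1218 0.0529] ty [ 0.964 -0.266  0.002] tz [ 0.002 -0.    -1.   ] F [ 1.16 -0.92  4.36] gap 0.569
chute xy [-0.2349 -0.0324] F along/left [0.58 1.36]
```

Pressing at 4.4 N. I'll go down slowly until the force rises at the gate's stop.

servo_tool(
  rows=[
    {"hand": 0.57, "x": 0, "y": 0, "z": -0.15, "rx": 0, "ry": 0, "rz": 0},
    {"hand": 0.57, "x": 0, "y": 0, "z": -0.3, "rx": 0, "ry": 0, "rz": 0},
    {"hand": 0.57, "x": 0, "y": 0, "z": -0.3, "rx": 0, "ry": 0, "rz": 0},
  ],
)

```text
time: 6.6
position: [0.6027, 0.1218, 0.0501]
tool_rot: [0.796, 0.606, 0.001, 0.001]
force: [0.9, -1.0, 6.4]
finger_gap: 0.579
```

servo_tool(
  rows=[
    {"hand": 0.57, "x": 0, "y": 0, "z": -0.1, "rx": 0, "ry": 0, "rz": 0},
    {"hand": 0.57, "x": 0, "y": 0, "z": -0.1, "rx": 0, "ry": 0, "rz": 0},
  ],
)

```text
time: 6.8
position: [0.6027, 0.1218, 0.0491]
tool_rot: [0.796, 0.606, 0.001, 0.001]
force: [2.2, -1.5, 6.0]
finger_gap: 0.57
```

Run:
```python
from h import *
inch()
p=snap("scene"); marks(p); a=cv2.resize(p['color'][180:340,230:450],None,fx=3.5,fy=3.5,interpolation=cv2.INTER_CUBIC)
cv2.imwrite("pics/c3.png",cv2.convertScaleAbs(a,alpha=1.5))
```

```text
t 6.8 pos [0.6027 0.1218 0.0491] ty [ 0.964 -0.266  0.002] tz [ 0.002  0.    -1.   ] F [ 2.24 -1.48  5.97] gap 0.57
chute xy [-0.2349 -0.0322] F along/left [0.83 2.55]
push_plate [388. 280.] 0.79 [-0.2016  0.001 ]
rack_centre [329. 296.] 0.57 [-0.0763  0.0093]
blade_tip [290. 291.] 0.74 [ 0.003  -0.0088]
```

View pics/c3.png

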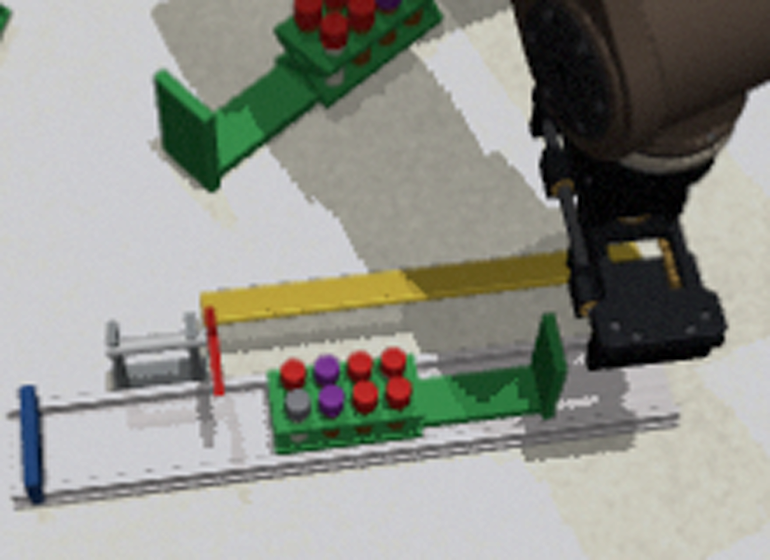

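```bash
cat > gate.py <<'E'
from h import *
p=snap("scene"); v=np.load('v.npy'); c,s=np.cos(v[2]),np.sin(v[2])
def W(X): return [v[0]+c*X[0]-s*X[1],v[1]+s*X[0]+c*X[1],X[2]]
def rot(y,z,g):
    y,z=y+.033,z-.066; return -.033+y*np.cos(g)-z*np.sin(g),.066+y*np.sin(g)+z*np.cos(g)
print([np.round(m['point'],1) for m in ctrl.mark_of('blade_tip',p)],[(np.round(m['point'],1),m['confidence']) for m in ctrl.mark_of('bar_end',p)])
for g in (0,.6,.7,.8,.9,1.): print(g,*[np.round(proj(p,W((x,*rot(y,z,g))))[0],1) for x,y,z in ((0,.015,.038),(-.045,-.067,.082),(.005,-.0786,.0899),(.005,-.0554,.0741))])
hsv=cv2.cvtColor(p['color'],cv2.COLOR_BGR2HSV); m=cv2.inRange(hsv,(22,150,60),(34,255,255))
for u in (292,295,300,310): r=np.nonzero(m[200:300,u])[0]+200; print(u,r.min(),r.max())
E
python3 gate.py
```

```text
[array([289.8, 292.8])] []
0 [292.5 301.2] [309.3 254.3] [284.7 250.1] [286.1 263.5]
0.6 [292.1 297.8] [309.3 258.4] [285.3 255.2] [286.5 266.6]
0.7 [291.9 296.3] [309.4 259.5] [285.5 256.8] [286.6 267.4]
0.8 [291.8 294.5] [309.4 260.8] [285.7 258.5] [286.7 268.3]
0.9 [291.5 292.6] [309.5 262.3] [285.9 260.3] [286.8 269.2]
1.0 [291.3 290.4] [309.7 263.7] [286.1 262.3] [286.9 270.2]
292 264 272
295 264 271
300 263 271
310 262 269
```

Tip and bar rows put the gate at about 0.9–1.0. A bit further down to the stop.

servo_tool(
  rows=[
    {"hand": 0.57, "x": 0, "y": 0, "z": -0.1, "rx": 0, "ry": 0, "rz": 0},
    {"hand": 0.57, "x": 0, "y": 0, "z": -0.1, "rx": 0, "ry": 0, "rz": 0},
  ],
)

```text
time: 7.35
position: [0.6026, 0.1218, 0.0481]
tool_rot: [0.796, 0.606, 0.001, 0.001]
force: [1.7, -1.1, 6.4]
finger_gap: 0.571
```

servo_tool(
  rows=[
    {"hand": 0.57, "x": 0, "y": 0, "z": -0.1, "rx": 0, "ry": 0, "rz": 0},
    {"hand": 0.57, "x": 0, "y": 0, "z": -0.1, "rx": 0, "ry": 0, "rz": 0},
  ],
)

```text
time: 7.55
position: [0.6027, 0.1218, 0.0473]
tool_rot: [0.796, 0.606, 0.001, 0.001]
force: [-0.3, -0.9, 7.4]
finger_gap: 0.572
```

```bash
python3 -c "
from h import *
inch()"; python3 gate.py | sed -n '1p;8,$p'
```

```text
t 7.55 pos [0.6027 0.1218 0.0473] ty [ 0.964 -0.266  0.002] tz [ 0.002  0.    -1.   ] F [-0.29 -0.9   7.44] gap 0.572
chute xy [-0.2349 -0.0322] F along/left [ 0.95 -0.05]
[array([287.5, 290.8])] [(array([307.8, 264.1]), 0.63), (array([326.3, 294.8]), 0.27)]
292 265 272
295 265 272
300 264 271
310 263 270
```

Gate at about 1.0 with 7 N on the bar. Now I'll push along travel direction (−0.264, −0.965).

servo_tool(
  rows=[
    {"hand": 0.57, "x": -0.11, "y": -0.39, "z": 0, "rx": 0, "ry": 0, "rz": 0},
    {"hand": 0.57, "x": -0.21, "y": -0.77, "z": 0, "rx": 0, "ry": 0, "rz": 0},
    {"hand": 0.57, "x": -0.32, "y": -1.16, "z": 0, "rx": 0, "ry": 0, "rz": 0},
    {"hand": 0.57, "x": -0.42, "y": -1.54, "z": 0, "rx": 0, "ry": 0, "rz": 0},
    {"hand": 0.57, "x": -0.53, "y": -1.93, "z": 0, "rx": 0, "ry": 0, "rz": 0},
    {"hand": 0.57, "x": -0.63, "y": -2.31, "z": 0, "rx": 0, "ry": 0, "rz": 0},
    {"hand": 0.57, "x": -0.74, "y": -2.7, "z": 0, "rx": 0, "ry": 0, "rz": 0},
    {"hand": 0.57, "x": -0.84, "y": -3.09, "z": 0, "rx": 0, "ry": 0, "rz": 0},
    {"hand": 0.57, "x": -0.95, "y": -3.47, "z": 0, "rx": 0, "ry": 0, "rz": 0},
    {"hand": 0.57, "x": -1.06, "y": -3.86, "z": 0, "rx": 0, "ry": 0, "rz": 0},
  ],
)

```text
time: 8.7
position: [0.5909, 0.0833, 0.0467]
tool_rot: [0.796, 0.606, 0.0, -0.0]
force: [-0.8, 5.7, 5.0]
finger_gap: 0.568
```

```bash
cat > chk.py <<'E'
import sys
from h import *
inch()
p=snap("scene"); marks(p)
cv2.imwrite(f"pics/{sys.argv[1]}.png",cv2.convertScaleAbs(cv2.resize(p['color'][180:340,230:450],None,fx=3.5,fy=3.5,interpolation=cv2.INTER_CUBIC),alpha=1.5))
E
python3 chk.py c4; python3 gate.py | sed -n '1p;8,$p'
```

```text
t 8.7 pos [0.5909 0.0833 0.0467] ty [ 0.964 -0.266 -0.   ] tz [-0.  0. -1.] F [-0.84  5.67  5.01] gap 0.568
chute xy [-0.1947 -0.0334] F along/left [-5.25 -2.31]
push_plate [379. 282.] 0.84 [-0.1829  0.0026]
rack_centre [316. 295.] 0.95 [-0.0503  0.0039]
blade_tip [288. 292.] 0.65 [ 0.0066 -0.0084]
[array([287.6, 291.3])] [(array([308.6, 267.1]), 0.84), (array([484.5, 220.7]), 0.57)]
292 265 272
295 265 272
300 264 271
310 263 270
```

View pics/c4.png

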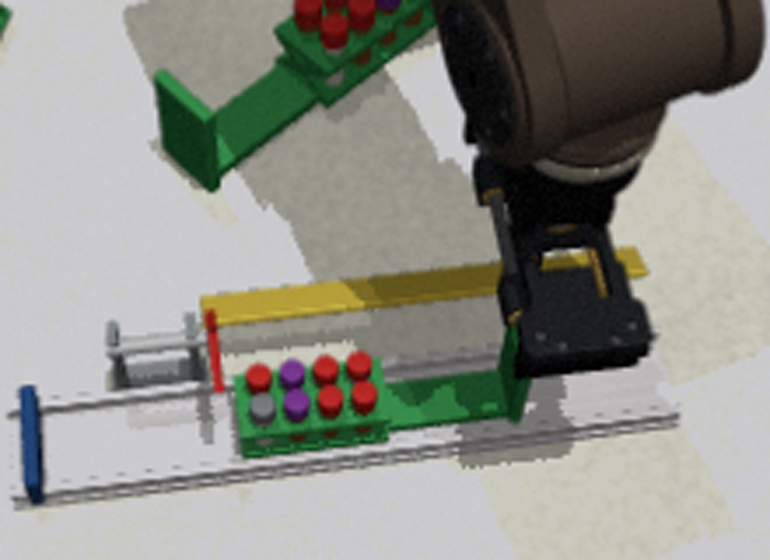

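The rack is being pushed straight. The plate is at (515, 370) in the crop with the finger on it, its nose is just short of the gate, and the gate is still fully up. Continuing.

servo_tool(
  rows=[
    {"hand": 0.57, "x": -0.13, "y": -0.48, "z": 0, "rx": 0, "ry": 0, "rz": 0},
    {"hand": 0.57, "x": -0.26, "y": -0.96, "z": 0, "rx": 0, "ry": 0, "rz": 0},
    {"hand": 0.57, "x": -0.4, "y": -1.45, "z": 0, "rx": 0, "ry": 0, "rz": 0},
    {"hand": 0.57, "x": -0.53, "y": -1.93, "z": 0, "rx": 0, "ry": 0, "rz": 0},
    {"hand": 0.57, "x": -0.66, "y": -2.41, "z": 0, "rx": 0, "ry": 0, "rz": 0},
    {"hand": 0.57, "x": -0.79, "y": -2.89, "z": 0, "rx": 0, "ry": 0, "rz": 0},
    {"hand": 0.57, "x": -0.92, "y": -3.38, "z": 0, "rx": 0, "ry": 0, "rz": 0},
    {"hand": 0.57, "x": -1.06, "y": -3.86, "z": 0, "rx": 0, "ry": 0, "rz": 0},
    {"hand": 0.57, "x": -1.19, "y": -4.34, "z": 0, "rx": 0, "ry": 0, "rz": 0},
    {"hand": 0.57, "x": -1.32, "y": -4.82, "z": 0, "rx": 0, "ry": 0, "rz": 0},
  ],
)

```text
time: 10.05
position: [0.5776, 0.0349, 0.0466]
tool_rot: [0.796, 0.606, -0.0, -0.0]
force: [-0.9, 5.5, 4.7]
finger_gap: 0.572
```

```bash
python3 chk.py c5; python3 gate.py | sed -n '1p;8,$p'
```

```text
t 10.05 pos [0.5776 0.0349 0.0466] ty [ 0.964 -0.266 -0.   ] tz [-0.  0. -1.] F [-0.94  5.51  4.66] gap 0.572
chute xy [-0.1446 -0.0334] F along/left [-5.07 -2.36]
push_plate [356. 283.] 0.77 [-0.1337 -0.0013]
rack_centre [292. 297.] 0.72 [-0.0007  0.002 ]
blade_tip [290. 291.] 0.9 [ 0.0037 -0.0085]
[array([290.8, 293.3])] [(array([310.9, 266. ]), 0.77)]
292 265 272
295 265 272
300 264 271
310 263 270
```

Tracking well, with the gate up and the rack at 0. Another 6 cm.

servo_tool(
  rows=[
    {"hand": 0.57, "x": -0.13, "y": -0.48, "z": 0, "rx": 0, "ry": 0, "rz": 0},
    {"hand": 0.57, "x": -0.26, "y": -0.96, "z": 0, "rx": 0, "ry": 0, "rz": 0},
    {"hand": 0.57, "x": -0.4, "y": -1.45, "z": 0, "rx": 0, "ry": 0, "rz": 0},
    {"hand": 0.57, "x": -0.53, "y": -1.93, "z": 0, "rx": 0, "ry": 0, "rz": 0},
    {"hand": 0.57, "x": -0.66, "y": -2.41, "z": 0, "rx": 0, "ry": 0, "rz": 0},
    {"hand": 0.57, "x": -0.79, "y": -2.89, "z": 0, "rx": 0, "ry": 0, "rz": 0},
    {"hand": 0.57, "x": -0.92, "y": -3.38, "z": 0, "rx": 0, "ry": 0, "rz": 0},
    {"hand": 0.57, "x": -1.06, "y": -3.86, "z": 0, "rx": 0, "ry": 0, "rz": 0},
    {"hand": 0.57, "x": -1.19, "y": -4.34, "z": 0, "rx": 0, "ry": 0, "rz": 0},
    {"hand": 0.57, "x": -1.32, "y": -4.82, "z": 0, "rx": 0, "ry": 0, "rz": 0},
    {"hand": 0.57, "x": -1.45, "y": -5.3, "z": 0, "rx": 0, "ry": 0, "rz": 0},
    {"hand": 0.57, "x": -1.53, "y": -5.6, "z": 0, "rx": 0, "ry": 0, "rz": 0},
  ],
)

```text
time: 11.6
position: [0.5625, -0.0214, 0.0466]
tool_rot: [0.796, 0.606, 0.0, 0.0]
force: [-0.4, 3.6, 2.4]
finger_gap: 0.569
```

servo_tool(
  rows=[
    {"hand": 0.57, "x": -0.07, "y": -0.25, "z": 0, "rx": 0, "ry": 0, "rz": 0},
    {"hand": 0.57, "x": -0.13, "y": -0.48, "z": 0, "rx": 0, "ry": 0, "rz": 0},
    {"hand": 0.57, "x": -0.13, "y": -0.48, "z": 0, "rx": 0, "ry": 0, "rz": 0},
  ],
)

```text
time: 11.9
position: [0.5612, -0.0261, 0.0467]
tool_rot: [0.796, 0.606, -0.0, 0.0]
force: [-1.9, 1.5, 3.7]
finger_gap: 0.572
```

```bash
python3 chk.py c6; python3 gate.py | sed -n '1p;8,$p'
```

```text
t 11.9 pos [ 0.5612 -0.0261  0.0467] ty [ 0.964 -0.266  0.   ] tz [-0. -0. -1.] F [-1.89  1.48  3.72] gap 0.572
chute xy [-0.0813 -0.0331] F along/left [-0.93 -2.21]
push_plate [327. 287.] 0.64 [-0.0733  0.0003]
rack_centre [262. 301.] 0.94 [0.0633 0.0042]
rack_centre [290. 290.] 0.3 [ 0.0025 -0.0156]
blade_tip [290. 289.] 0.75 [ 0.0034 -0.0134]
[array([288.7, 289.4])] [(array([310.3, 265.2]), 0.83)]
292 265 272
295 264 272
300 264 271
310 263 270
```

Plate at about −0.072, so roughly 8–9 mm remain. I'll move in small steps and watch for the force rise at the end stop.

servo_tool(
  rows=[
    {"hand": 0.57, "x": -0.07, "y": -0.24, "z": 0, "rx": 0, "ry": 0, "rz": 0},
    {"hand": 0.57, "x": -0.13, "y": -0.48, "z": 0, "rx": 0, "ry": 0, "rz": 0},
    {"hand": 0.57, "x": -0.13, "y": -0.48, "z": 0, "rx": 0, "ry": 0, "rz": 0},
  ],
)

```text
time: 12.55
position: [0.56, -0.0306, 0.0467]
tool_rot: [0.796, 0.606, 0.0, -0.0]
force: [-1.6, 2.5, 2.9]
finger_gap: 0.57
```

servo_tool(
  rows=[
    {"hand": 0.57, "x": -0.05, "y": -0.19, "z": 0, "rx": 0, "ry": 0, "rz": 0},
    {"hand": 0.57, "x": -0.05, "y": -0.19, "z": 0, "rx": 0, "ry": 0, "rz": 0},
  ],
)

```text
time: 12.75
position: [0.5599, -0.0317, 0.0469]
tool_rot: [0.795, 0.606, 0.001, 0.0]
force: [0.4, 11.3, 4.7]
finger_gap: 0.572
```

servo_tool(
  rows=[
    {"hand": 0.57, "x": -0.05, "y": -0.19, "z": 0, "rx": 0, "ry": 0, "rz": 0},
    {"hand": 0.57, "x": -0.05, "y": -0.19, "z": 0, "rx": 0, "ry": 0, "rz": 0},
  ],
)

```text
time: 12.95
position: [0.5604, -0.0323, 0.0473]
tool_rot: [0.795, 0.606, 0.002, 0.0]
force: [4.9, 23.7, 7.3]
finger_gap: 0.573
```

```bash
python3 chk.py c7
```

```text
t 12.95 pos [ 0.5604 -0.0323  0.0473] ty [ 0.964 -0.264  0.003] tz [ 0.003  0.002 -1.   ] F [ 4.9  23.73  7.3 ] gap 0.573
chute xy [-0.0752 -0.0324] F along/left [-24.19  -1.54]
push_plate [324. 290.] 0.72 [-0.0664  0.0057]
rack_centre [261. 305.] 0.78 [0.066  0.0119]
blade_tip [292. 292.] 0.92 [ 0.0002 -0.0052]
```

Hard stop: 24 N along travel, with finger and plate where home is expected. I'll back off while still holding the gate, then rise.

servo_tool(
  rows=[
    {"hand": 0.57, "x": 0.1, "y": 0.36, "z": 0, "rx": 0, "ry": 0, "rz": 0},
    {"hand": 0.57, "x": 0.24, "y": 0.87, "z": 0, "rx": 0, "ry": 0, "rz": 0},
    {"hand": 0.57, "x": 0.4, "y": 1.45, "z": 0, "rx": 0, "ry": 0, "rz": 0},
    {"hand": 0.57, "x": 0.55, "y": 2.03, "z": 0, "rx": 0, "ry": 0, "rz": 0},
    {"hand": 0.57, "x": 0.69, "y": 2.51, "z": 0, "rx": 0, "ry": 0, "rz": 0},
    {"hand": 0.57, "x": 0.69, "y": 2.51, "z": 0, "rx": 0, "ry": 0, "rz": 0},
  ],
)

```text
time: 13.75
position: [0.566, -0.0086, 0.0466]
tool_rot: [0.795, 0.606, 0.0, -0.0]
force: [-0.6, 2.8, 3.5]
finger_gap: 0.57
```

```bash
python3 chk.py c8
```

```text
t 13.75 pos [ 0.566  -0.0086  0.0466] ty [ 0.964 -0.266 -0.   ] tz [ 0.  0. -1.] F [-0.57  2.76  3.53] gap 0.57
chute xy [-0.0995 -0.0332] F along/left [-2.51 -1.28]
push_plate [323. 286.] 0.96 [-0.0658 -0.0041]
rack_centre [260. 303.] 0.58 [0.067  0.0077]
blade_tip [287. 290.] 0.63 [ 0.0084 -0.0119]
```

View pics/c8.png

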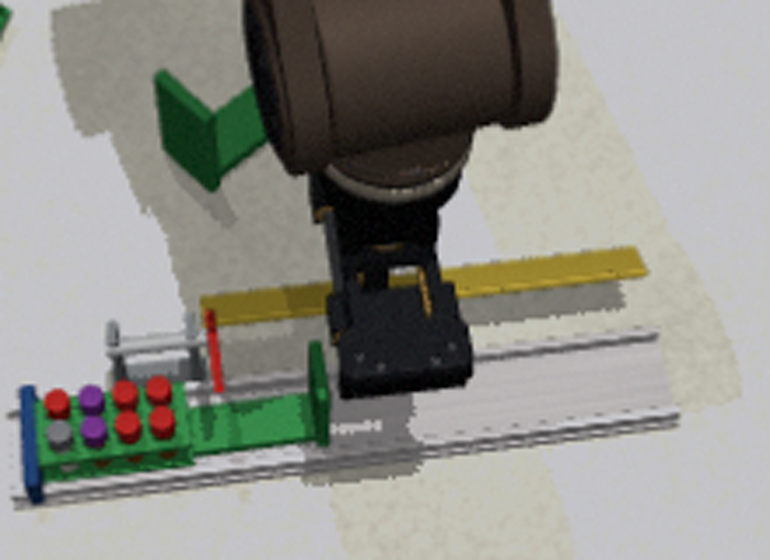

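The rack's nose is on the blue stop at (35, 440), the finger is clear of the plate at (318, 390), and the gate at (215, 350) is over the low tail. Now I'll rise slowly to let the gate close, then draw clear.

servo_tool(
  rows=[
    {"hand": 0.57, "x": 0, "y": 0, "z": 0.5, "rx": 0, "ry": 0, "rz": 0},
    {"hand": 0.57, "x": 0, "y": 0, "z": 1, "rx": 0, "ry": 0, "rz": 0},
    {"hand": 0.57, "x": 0, "y": 0, "z": 1.5, "rx": 0, "ry": 0, "rz": 0},
    {"hand": 0.57, "x": 0, "y": 0, "z": 2, "rx": 0, "ry": 0, "rz": 0},
    {"hand": 0.57, "x": 0, "y": 0, "z": 2.5, "rx": 0, "ry": 0, "rz": 0},
    {"hand": 0.57, "x": 0, "y": 0, "z": 3, "rx": 0, "ry": 0, "rz": 0},
    {"hand": 0.57, "x": 0, "y": 0, "z": 3.5, "rx": 0, "ry": 0, "rz": 0},
    {"hand": 0.57, "x": 0, "y": 0, "z": 4, "rx": 0, "ry": 0, "rz": 0},
    {"hand": 0.57, "x": 0, "y": 0, "z": 4.5, "rx": 0, "ry": 0, "rz": 0},
    {"hand": 0.57, "x": 0, "y": 0, "z": 6, "rx": 0, "ry": 0, "rz": 0},
    {"hand": 0.57, "x": 0, "y": 0, "z": 9, "rx": 0, "ry": 0, "rz": 0},
    {"hand": 0.57, "x": 0, "y": 0, "z": 13, "rx": 0, "ry": 0, "rz": 0},
  ],
)

```text
time: 15.15
position: [0.5649, -0.0091, 0.1765]
tool_rot: [0.796, 0.606, -0.001, -0.001]
force: [-0.7, 0.3, 0.5]
finger_gap: 0.567
```

servo_tool(
  rows=[
    {"hand": 0.57, "x": 0, "y": 2, "z": 3, "rx": 0, "ry": 0, "rz": 0},
    {"hand": 0.57, "x": 0, "y": 2, "z": 3, "rx": 0, "ry": 0, "rz": 0},
    {"hand": 0.57, "x": 0, "y": 2, "z": 3, "rx": 0, "ry": 0, "rz": 0},
    {"hand": 0.57, "x": 0, "y": 2, "z": 3, "rx": 0, "ry": 0, "rz": 0},
  ],
)

```text
time: 15.55
position: [0.5653, 0.0106, 0.2056]
tool_rot: [0.796, 0.606, -0.001, -0.001]
force: [0.3, 1.3, -0.3]
finger_gap: 0.572
```

```bash
python3 chk.py c9; python3 gate.py | sed -n '1,2p;8,$p'
```

```text
t 15.55 pos [0.5653 0.0106 0.2056] ty [ 0.964 -0.266 -0.002] tz [-0.002  0.    -1.   ] F [ 0.33  1.31 -0.29] gap 0.572
chute xy [-0.1178 -0.0389] F along/left [-1.35 -0.03]
push_plate [323. 286.] 0.81 [-0.0657 -0.002 ]
rack_centre [260. 302.] 0.71 [0.0676 0.0065]
blade_tip [288. 302.] 0.87 [0.0105 0.0157]
[array([287.6, 303.2])] [(array([309.4, 257.5]), 0.82)]
0 [292.5 301.2] [309.3 254.3] [284.7 250.1] [286.1 263.5]
292 252 263
295 251 263
300 251 262
310 250 261
```

View pics/c9.png

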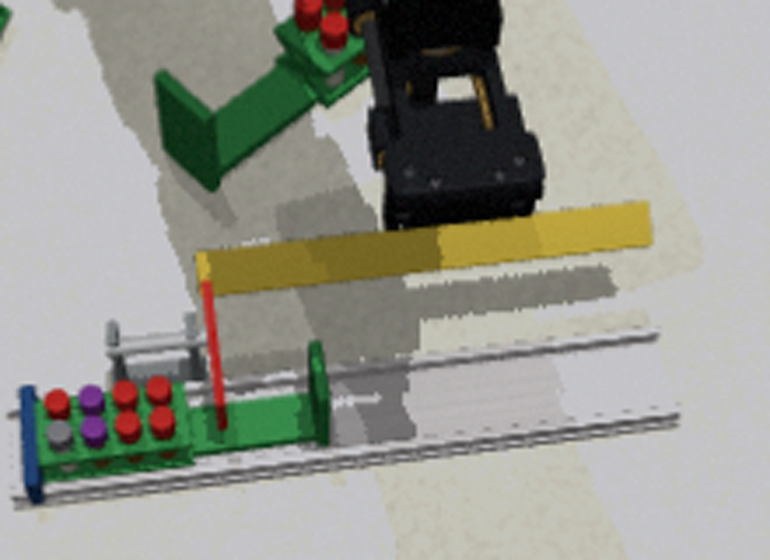

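The gate is shut (tip at (222, 428) in the crop) behind the rack body, the nose is on the stop, and the hand is clear. Handing in.

```bash
python3 -c "
from h import *
print(ctrl.job_done())"
```

```text
the job is handed in; nothing more can be done
None
```

The green rack is home against the blue end stop with the gate shut behind it. I handed the job in at about 15.6 s of the 42 s; no verdict is reported.

**What I did:** One fingertip pressed the yellow bar down to the gate's stop (about 1.0 rad, 5–7 N). With the gate held up, the other fingertip pushed the plate about 14 cm along the chute. The force along the lane rose to 24 N when the rack met the end stop. I then backed the finger off the plate while still holding the gate, raised the hand slowly so the gate closed, and drew clear.

**Last checks:**
- **Rack:** its centre measured x ≈ 0.067 m against 0.065 m when home, and it looks flat with its nose on the stop.
- **Gate:** the blade tip and bar show in the picture within about 2–5 pixels of where a shut gate should appear.
- **Robot:** it is clear of everything, with only sensor-noise force (about 1 N) left.
- **Bystanders:** the arm's path stayed away from the blue rack, the peach rack and the jar, but I did not measure them again at the end.

**Disagreements:** single network marks differed from the fitted chute pose by up to about 10 mm. I went by the three-camera fit and the contact forces.

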